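# Clip in the drip plates and drain the tea glasses

### The job

Get the drip rack ready and drain the tea glasses: first press every loose drip plate into a bay of the rack, ears down past the spring clips, until it sits flat and fully home. Then drain the amber glass and after it the green one: hold the glass over the rack, tilt it to about 45 degrees for about a second, bring it level again and stand it upright in the wooden tray. Leave the other things on the ledge where they are.

Things in the scene. Friction and masses are not known exactly. Their poses are not given: they have to be found in the camera images.
- plate0_grip (a point): drip plate, slotted steel, 82 (x) x 56 x 6 mm, an ear 16 long, 20 wide, 6 mm thick at the middle of each short end (114 mm over both), 130 g. Blue upright grip in the middle, 12 mm thick along x, 26 mm wide, top 46 mm above the plate's underside. This point is in the grip, 30 mm above the underside; x ear to ear, z up. Same end for end. 2 to 4 of the 4 plates are present, flat on the ledge
- plate1_grip (a point): another drip plate, just like plate0, same point and axes; any may be absent (None)
- plate2_grip (a point): another drip plate, just like plate0, same point and axes; any may be absent (None)
- plate3_grip (a point): another drip plate, just like plate0, same point and axes; any may be absent (None)
- bay0 (a point): centre of a bay of the drip rack at seat height (30 mm above the ledge); a seated plate's length lies along x; bays 72 mm apart along y. 53 mm either way along x is a notch, 25 mm wide, open upward, for an ear, between rounded cheeks 18 mm high over the seat; the plate body fits between the cheeks with 4 mm play at each end. Any plate fits any bay, either way round
- bay1 (a point): another bay of the rack, just like bay0. A plate fully home has its underside at this height and its grip point 30 mm above this point, and hides the bay's middle
- bay2 (a point): another bay of the rack, just like bay0. A plate fully home has its underside at this height and its grip point 30 mm above this point, and hides the bay's middle
- bay3 (a point): another bay of the rack, just like bay0. A plate fully home has its underside at this height and its grip point 30 mm above this point, and hides the bay's middle
- rack: drip rack, fixed: steel pan 132 (x) x 312 mm (y), two rails, four bays in a row along y; origin at the centre of its underside. Each notch has two slippery brass spring clips (rollers) 16 mm apart, 10 mm over the seat: a plate's weight rests on them; it must be pushed down past them (5 to 15 N in all) and they snap over the ears. Grips of seated plates reach 76 mm above the ledge
- amber_mid (a point): the amber-brown tea glass, an open tumbler 76 mm high, 49 mm across the foot, 56 mm across the rim (53 mm at this point), about 140 g, standing loose on the ledge; this point is on its axis, 38 mm above its foot; z runs from foot to mouth
- green_mid (a point): the green tea glass, an open tumbler 76 mm high, 49 mm across the foot, 56 mm across the rim (53 mm at this point), about 140 g, standing loose on the ledge; this point is on its axis, 38 mm above its foot; z runs from foot to mouth
- tray_floor (a point): the wooden tray, fixed, 190 mm (x) by 250 mm (y) outside, 8 mm walls rising to 16 mm above the ledge; this point is the centre of its inner floor, 8 mm above the ledge; z up. A glass standing in it has its middle point 38 mm above this one
- dish: bystander: white lidded ceramic steamer dish, 132 mm across, 64 mm high, origin at its underside
- spoon: bystander: steel spoon 150 mm long lying on the ledge
- saucer: bystander: blue saucer, 90 mm across, 10 mm high
- tin: bystander: green tea tin, 66 mm across, 100 mm high
- jar: bystander: amber spice jar, 60 mm across, 85 mm high
- sauce: bystander: green sauce bottle, 52 mm across, 150 mm high
Things that resemble listed ones, but are neither listed nor needed, are in the scene too. Leave any pink look-alike of the part that bears plate0_grip alone.

How it is judged (in metres and radians):
On the way, in this order (a step that is already met when the one before it is completed fails the run):
1. every drip plate that is present sits flat and fully home in a bay (((horizontal distance between plate0_grip and bay0 below 0.006 m and z of plate0_grip in the frame of bay0 below 0.0325 m and angle between the x axis of plate0_grip and the x axis of bay0, either way round below 0.12 rad and angle between plate0_grip's own z axis and vertical below 0.05 rad) or (horizontal distance between plate0_grip and bay1 below 0.006 m and z of plate0_grip in the frame of bay1 below 0.0325 m and angle between the x axis of plate0_grip and the x axis of bay1, either way round below 0.12 rad and angle between plate0_grip's own z axis and vertical below 0.05 rad) or (horizontal distance between plate0_grip and bay2 below 0.006 m and z of plate0_grip in the frame of bay2 below 0.0325 m and angle between the x axis of plate0_grip and the x axis of bay2, either way round below 0.12 rad and angle between plate0_grip's own z axis and vertical below 0.05 rad) or (horizontal distance between plate0_grip and bay3 below 0.006 m and z of plate0_grip in the frame of bay3 below 0.0325 m and angle between the x axis of plate0_grip and the x axis of bay3, either way round below 0.12 rad and angle between plate0_grip's own z axis and vertical below 0.05 rad)) and ((horizontal distance between plate1_grip and bay0 below 0.006 m and z of plate1_grip in the frame of bay0 below 0.0325 m and angle between the x axis of plate1_grip and the x axis of bay0, either way round below 0.12 rad and angle between plate1_grip's own z axis and vertical below 0.05 rad) or (horizontal distance between plate1_grip and bay1 below 0.006 m and z of plate1_grip in the frame of bay1 below 0.0325 m and angle between the x axis of plate1_grip and the x axis of bay1, either way round below 0.12 rad and angle between plate1_grip's own z axis and vertical below 0.05 rad) or (horizontal distance between plate1_grip and bay2 below 0.006 m and z of plate1_grip in the frame of bay2 below 0.0325 m and angle between the x axis of plate1_grip and the x axis of bay2, either way round below 0.12 rad and angle between plate1_grip's own z axis and vertical below 0.05 rad) or (horizontal distance between plate1_grip and bay3 below 0.006 m and z of plate1_grip in the frame of bay3 below 0.0325 m and angle between the x axis of plate1_grip and the x axis of bay3, either way round below 0.12 rad and angle between plate1_grip's own z axis and vertical below 0.05 rad)) and ((horizontal distance between plate2_grip and bay0 below 0.006 m and z of plate2_grip in the frame of bay0 below 0.0325 m and angle between the x axis of plate2_grip and the x axis of bay0, either way round below 0.12 rad and angle between plate2_grip's own z axis and vertical below 0.05 rad) or (horizontal distance between plate2_grip and bay1 below 0.006 m and z of plate2_grip in the frame of bay1 below 0.0325 m and angle between the x axis of plate2_grip and the x axis of bay1, either way round below 0.12 rad and angle between plate2_grip's own z axis and vertical below 0.05 rad) or (horizontal distance between plate2_grip and bay2 below 0.006 m and z of plate2_grip in the frame of bay2 below 0.0325 m and angle between the x axis of plate2_grip and the x axis of bay2, either way round below 0.12 rad and angle between plate2_grip's own z axis and vertical below 0.05 rad) or (horizontal distance between plate2_grip and bay3 below 0.006 m and z of plate2_grip in the frame of bay3 below 0.0325 m and angle between the x axis of plate2_grip and the x axis of bay3, either way round below 0.12 rad and angle between plate2_grip's own z axis and vertical below 0.05 rad)) and ((horizontal distance between plate3_grip and bay0 below 0.006 m and z of plate3_grip in the frame of bay0 below 0.0325 m and angle between the x axis of plate3_grip and the x axis of bay0, either way round below 0.12 rad and angle between plate3_grip's own z axis and vertical below 0.05 rad) or (horizontal distance between plate3_grip and bay1 below 0.006 m and z of plate3_grip in the frame of bay1 below 0.0325 m and angle between the x axis of plate3_grip and the x axis of bay1, either way round below 0.12 rad and angle between plate3_grip's own z axis and vertical below 0.05 rad) or (horizontal distance between plate3_grip and bay2 below 0.006 m and z of plate3_grip in the frame of bay2 below 0.0325 m and angle between the x axis of plate3_grip and the x axis of bay2, either way round below 0.12 rad and angle between plate3_grip's own z axis and vertical below 0.05 rad) or (horizontal distance between plate3_grip and bay3 below 0.006 m and z of plate3_grip in the frame of bay3 below 0.0325 m and angle between the x axis of plate3_grip and the x axis of bay3, either way round below 0.12 rad and angle between plate3_grip's own z axis and vertical below 0.05 rad))), for 0.3 s.
2. the amber glass is held over the rack, tilted 35 to 55 degrees (angle between amber_mid's own z axis and vertical between 0.61 and 0.96 rad and x of amber_mid in the frame of rack between -0.09 and 0.09 m and y of amber_mid in the frame of rack between -0.17 and 0.17 m and z of amber_mid in the frame of rack between 0.06 and 0.32 m), for 0.8 s.
3. then the green glass is held over the rack, tilted 35 to 55 degrees (angle between green_mid's own z axis and vertical between 0.61 and 0.96 rad and x of green_mid in the frame of rack between -0.09 and 0.09 m and y of green_mid in the frame of rack between -0.17 and 0.17 m and z of green_mid in the frame of rack between 0.06 and 0.32 m), for 0.8 s.
At the end, for the whole second after the job is handed in: every present plate in a bay (within 6 mm of its centre, 7 deg of its direction, flat within 3 deg, underside at most 2.5 mm above the seats); both glasses upright (5 deg) on the tray floor, axes within 70 mm (tray x) and 100 mm (tray y) of its centre; all at rest (all of step 1 and x of amber_mid in the frame of tray_floor between -0.07 and 0.07 m and y of amber_mid in the frame of tray_floor between -0.1 and 0.1 m and z of each of amber_mid, green_mid in the frame of tray_floor below 0.043 m and angle between each of amber_mid, green_mid's own z axis and vertical below 0.08 rad and x of green_mid in the frame of tray_floor between -0.07 and 0.07 m and y of green_mid in the frame of tray_floor between -0.1 and 0.1 m and linear speed of each of plate0, plate1, plate2, plate3, amber, green below 0.02 m/s); the robot touches nothing.
It fails at once if a bystander (dish, spoon, saucer, tin, jar or bottle) is shoved more than 40 mm (distance of any of dish, spoon, saucer, tin, jar, sauce from where it was at the start of the episode above 0.04 m).
Of plate0, plate1, plate2, plate3 only 2 to 4 are there at a start; the rules pass over those that are not, and their reading is None.
At some moment in a run one of plate0, plate1, plate2, plate3, amber, green may be knocked a few centimetres aside while the robot is not near it.
It also fails if it takes over 210 s, if anything falls off the work surface, if the arm or the gripper's body presses on something with over 40 N, if the wrist force passes 120 N, or if a joint passes its speed limit or range.

### The arm

A 6-joint arm with a two-finger parallel gripper is mounted at the origin on the work surface. World frame = base frame: x ahead of the robot, y to its left, z up, the work surface at z = 0. Lengths are in mm, angles in rad, forces in N, time in s.
With the tool pointing down it reaches from about 275 to 750 mm from the base axis. Payload 10.2 kg.
Tool frame: the origin (TCP) lies between the finger pads; the fingertips stand 11 mm ahead of it and the grasp point (between the pads) lies 8 mm behind it; z points along the fingers, y is the line along which they close (so a half turn about z gives the same grasp; the last joint's range is limited). The gripper opens to 85 mm and grips with 20 to 120 N. Pads are 22 mm wide; open, the fingers measure 114 mm over their backs; the gripper's body (76 mm by 85 mm) begins 54 mm behind the grasp point. The pads swing forward as they close: fully open they stand 13 mm farther back than shut.
Start: joints at [1.035, 0.313, 1.498, -0, 1.331, -0.223], TCP at [161.568, 499.527, 242.294] pointing down, gripper open.
Joint ranges: [-2.94, 2.94], [-0.97, 2.17], [0.19, 2.56], [-1.23, 4.37], [0.02, 3.11], [-2.88, 2.88]. Speed limits (rad/s): [2.39, 2.39, 3.01, 3.14, 3.14, 3.14].

### API

Orientations are given as a unit quaternion [w, x, y, z].
In Python, from rig import sense, eyes, finish_job gives the robot as it stands.
- The arm moves only by the shell command python3 -m jog 'ROWS' [FORCE]. ROWS is JSON, a list of rows, each a list of 7 numbers: the shift along the tool's x, y, z in m, then the turn, a rotation vector about the tool's x, y, z in rad, then the finger opening in m, from 0 to 0.0854. In form: [[dx, dy, dz, rx, ry, rz, gripper], ...]. A call has 1 to 5 rows; each row shifts and turns the commanded pose from where the row before left it, along the tool's axes as they then stand; what a row does not reach is not made up. A row lasts 1/10 s, in which the tool goes at most 50 mm and 8.59 degrees, less where a joint would pass 70% of its speed; a pose out of reach is approached as far as the arm can. A call is refused whole if a number of a shift passes 0.05 or a number of a turn 0.15, either way. A call with a gripper value outside its range is refused whole. The fingers move at their own pace and stop on an object; FORCE is the grip in N (left out, the last holds). Time passes only in rows, so rows that do not move let the fingers close. It gives the time, the measured TCP pose, the force, the opening and the grip force at its end, in the units of the state.
- sense(): the state, without advancing time (a new reading comes with each control period).
- eyes.capture(name): name is "scene" or "top"; returns the picture (384x512x3 uint8, red, green, blue); there is no depth.
- eyes.calibration(name): a dict with "fx", "fy", "cx", "cy" (pixels), "dist" ([k1, k2, p1, p2, k3] as OpenCV has them; the pictures are not rectified), "cam_to_world" (4x4, takes a point from camera to world coordinates). Camera axes: x right, y down, z forward; pixel columns grow to the right and rows downward; lengths in mm; the calibration is good to about 2 mm. A picture is of the moment at which its call begins. calibration takes no time and is no camera call.
- finish_job(): hands the job in; it is judged then, once.
The state is a dict: "time_s": time; "joints": joint angles; "dq": joint speeds; "tau": joint torques, N m; "eef_pos": TCP position; "ee_rot": TCP orientation; "force": force on the tool from outside, world axes, zero at the start; "wrist_torque": the same for the moment, N m; "grip_width": opening from 0.0 (shut) to 1.0 (fully open); "grip_force": force on a finger pad.
Only numpy, scipy, OpenCV 4.12 (cv2) and the standard library are available. Lean on these libraries where they do the work, as an engineer would, in place of code of your own. Each camera call takes 0.05 s, during which the arm holds its last target. There are 200 camera calls.

## Working session

There is one attempt and no reset: what is moved stays moved. The work goes in short steps, Python scripts to look and compute and a shell command to move; the robot and the scene stay as the last step left them, time stands still between calls to the robot, and variables do not carry over. Pictures are saved under pics/ and viewed, at most 14 in all, crops included, and the job is handed in when it is done.

```bash
ls; mkdir -p pics; python3 - <<'E'
from rig import sense, eyes
import cv2
for n in("scene","top"):
    im=eyes.capture(n); cv2.imwrite(f"pics/{n}0.png",cv2.resize(im[:,:,::-1],(800,600),interpolation=cv2.INTER_CUBIC))
    cv2.imwrite(f"/tmp/{n}0.png",im[:,:,::-1])
    c=eyes.calibration(n); print(n,c)
print(sense())
E
```

```text
pics
scene {'fx': 386.2413333031904, 'fy': 386.2413333031904, 'cx': 247.57838562754333, 'cy': 181.90657251039562, 'dist': array([0.03220908, 0.        , 0.        , 0.        , 0.        ]), 'cam_to_world': array([[ 5.23509137e-01,  7.21107304e-01, -4.53808814e-01,
         1.02140236e+03],
       [ 8.52012567e-01, -4.45301919e-01,  2.75283101e-01,
        -2.70810045e+02],
       [-3.57328053e-03, -5.30764032e-01, -8.47512109e-01,
         9.27309867e+02],
       [ 0.00000000e+00,  0.00000000e+00,  0.00000000e+00,
         1.00000000e+00]])}
top {'fx': 458.4392069229104, 'fy': 458.4392069229104, 'cx': 258.07277893941085, 'cy': 190.90426676106316, 'dist': array([-0.13308732,  0.        ,  0.        ,  0.        ,  0.        ]), 'cam_to_world': array([[-6.91228273e-03, -9.84111165e-01,  1.77418815e-01,
         3.30879989e+02],
       [-9.99962121e-01,  7.74098695e-03,  3.97912010e-03,
        -5.96462097e+00],
       [-5.28929325e-03, -1.77384590e-01, -9.84127395e-01,
         1.14722117e+03],
       [ 0.00000000e+00,  0.00000000e+00,  0.00000000e+00,
         1.00000000e+00]])}
{'time_s': 0.1, 'joints': array([ 1.03459327e+00,  3.13383026e-01,  1.49834797e+00,  2.51713887e-05,
        1.33100822e+00, -2.23394613e-01]), 'dq': array([-0.00021824, -0.00066709, -0.0032279 , -0.00130168, -0.00033967,
        0.00045408]), 'tau': array([ 1.42937795e-03, -4.12897611e+01, -2.60138029e+01, -2.44955772e-04,
        3.10228708e-03,  1.89978874e-05]), 'eef_pos': array([161.45045383, 499.33407415, 241.80288612]), 'ee_rot': array([-2.23886388e-04,  1.55770267e-01,  9.87793144e-01, -5.27894335e-04]), 'force': array([-0.51489995,  0.02371496, -0.70487152]), 'wrist_torque': array([-0.03291341,  0.01060073,  0.01546944]), 'grip_force': 0.0, 'grip_width': 1.0014566827979061}
```

View pics/scene0.png

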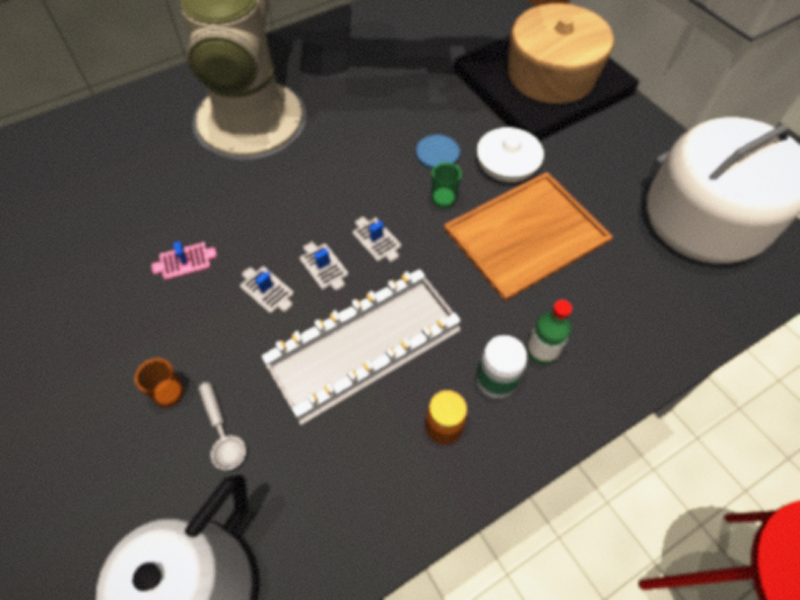

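View pics/top0.png

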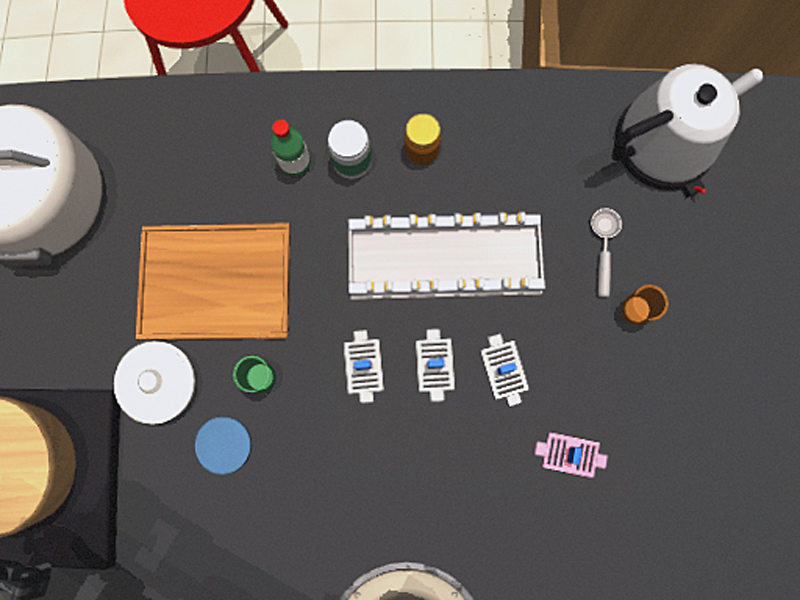

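Scene, from these views: three white plates (top ~(362,366), (435,365), (505,370)). The fourth is a pink decoy (570,455) that I'll leave alone. The amber glass is at (645,304) and the green glass at (254,374). The rack is at (446,256) and the tray at (214,280). The other amber and green objects, the jar (422,138) and the bottle (290,150), have lids or caps and aren't open tumblers.

```bash
cat > h.py <<'E'
import numpy as np, cv2
from rig import sense, eyes
def ray(n,px):
    c=eyes.calibration(n);K=np.array([[c["fx"],0,c["cx"]],[0,c["fy"],c["cy"]],[0,0,1]])
    p=cv2.undistortPoints(np.array(px,float).reshape(-1,1,2),K,np.array(c["dist"])).reshape(-1,2)
    T=c["cam_to_world"];d=np.c_[p,np.ones(len(p))]@T[:3,:3].T
    return T[:3,3],d
def onz(n,px,z):
    o,d=ray(n,px);return (o+d*((z-o[2])/d[:,2])[:,None])[:,:2]
def proj(n,P):
    c=eyes.calibration(n);K=np.array([[c["fx"],0,c["cx"]],[0,c["fy"],c["cy"]],[0,0,1]])
    M=np.linalg.inv(c["cam_to_world"])
    return cv2.projectPoints(np.array(P,float).reshape(-1,1,3),cv2.Rodrigues(M[:3,:3])[0],M[:3,3],K,np.array(c["dist"]))[0].reshape(-1,2)
def blobs(m,amin,amax=1e9):
    n,l,s,c=cv2.connectedComponentsWithStats(m.astype(np.uint8),connectivity=8)
    return [(c[i],s[i],l==i) for i in range(1,n) if amin<=s[i][4]<=amax]
def hsv(im): return [a.astype(int) for a in cv2.split(cv2.cvtColor(im,cv2.COLOR_RGB2HSV))]
E
python3 - <<'E'
from h import *
for n in ("top","scene"):
    im=cv2.imread(f"/tmp/{n}0.png")[:,:,::-1].copy();H,S,V=hsv(im)
    for nm,m in (("gold",(H>12)&(H<32)&(S>90)&(V>110)),("blue",(H>105)&(H<125)&(S>150)&(V>60)),("amber",(H<18)&(S>150)&(V>50)),("green",(H>55)&(H<85)&(S>110)&(V>40)),("white",(S<40)&(V>150))):
        print(n,nm)
        for c,s,_ in blobs(m,4 if nm=="gold" else 15,5000):
            print("  ",c.round(1),s, onz(n,[c],{"gold":40,"blue":46,"white":6}.get(nm,0)).round(1))
im=cv2.imread("/tmp/top0.png")
cv2.imwrite("pics/crop1.png",cv2.resize(im[130:310,150:440],None,fx=2.7,fy=2.7,interpolation=cv2.INTER_CUBIC))
E
```

```text
top gold
   [358.8  26.2] [345   0  84  46 636] [[ 979.  -275.7]]
   [270.5  83.5] [260  73  22  24 391] [[812.1 -35.7]]
   [274.4 140. ] [274 137   2   7  12] [[659.9 -43.4]]
   [295.  139.5] [295 137   1   6   6] [[660.9 -95.1]]
   [303.  139.4] [302 137   3   6   8] [[ 661.1 -115.2]]
   [323.4 138.5] [323 136   2   6  10] [[ 663.1 -166.7]]
   [331.5 138.5] [331 136   2   6  12] [[ 663.1 -187.2]]
   [237.5 140.5] [237 138   2   6  11] [[659.5  49.4]]
   [245.5 140.5] [245 138   2   6  12] [[659.2  29.2]]
   [266.1 140.1] [266 138   2   6   7] [[659.7 -22.6]]
   [296.4 181.2] [296 179   2   5   9] [[554.  -96.2]]
   [304.6 180.8] [304 179   2   5   9] [[ 555.  -116.3]]
   [326. 180.] [326 178   1   5   5] [[ 556.5 -169.5]]
   [334.2 180.5] [333 178   3   6  12] [[ 555.1 -189.7]]
   [238.  182.5] [238 180   1   6   6] [[551.9  47.8]]
   [246.5 182.5] [246 180   2   6  12] [[551.7  26.9]]
   [267.2 182.2] [267 180   2   5   6] [[552.2 -24. ]]
   [275.6 181.8] [275 180   2   5   9] [[553.  -44.7]]
   [419.2 191.4] [406 182  22  23  83] [[ 526. -403.]]
   [407.3 197.6] [400 190  16  16 
[... 5327 characters left out ...]
5.5 264.7] [477 246  35  40 704] [[1049.9  419.1]]
   [428.6 283. ] [414 265  30  34 369] [[999.4 247.9]]
   [474.2 287.2] [ 449  264   52   48 1260] [[1061.7  331.6]]
   [430.6 316.2] [ 391  283   83   74 2620] [[1056.8  194.8]]
   [398.2 307.2] [384 295  32  25 278] [[1003.9  146.3]]
   [497.6 311.3] [480 296  32  29 560] [[1126.8  332.7]]
   [370.3 327.7] [354 315  33  27 277] [[1005.    60.9]]
   [474.8 322.4] [466 317  19  10 103] [[1117.2  269.3]]
   [386.8 351.6] [ 360  324   56   57 1618] [[1061.2   58.3]]
   [101.8 361. ] [  62  333   76   51 2794] [[ 752.1 -479.6]]
   [338.9 367.8] [ 285  337   99   47 2319] [[1032.1  -51.2]]
   [402.8 379.3] [391 371  24  13 152] [[1118.4   49.8]]
```

View pics/crop1.png

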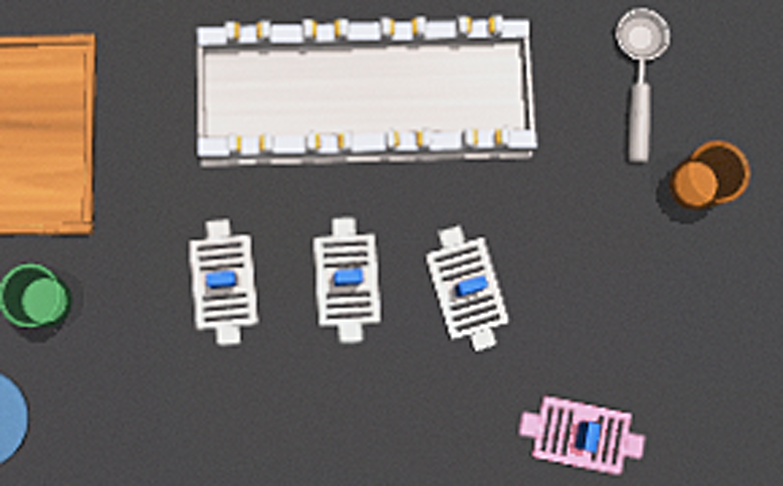

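The crop confirms three white plates with blue grips, at crop pixels (221,280), (347,277) and (470,285). The pink look-alike is at (585,437). The clips are visible as 16 gold spots, and both glasses are open tumblers: amber at (710,175), green at (35,297). Next I'll turn the tool and refine the plate poses.

```bash
python3 -m jog '[[0,0,0,0,0,0.14,0.04],[0,0,0,0,0,0.14,0.04],[0,0,0,0,0,0.14,0.04],[0,0,0,0,0,0.14,0.04],[0,0,0,0,0,0.14,0.04]]' 80; python3 -m jog '[[0,0,0,0,0,0.14,0.04],[0,0,0,0,0,0.14,0.04],[0,0,0,0,0,0.14,0.04],[0,0,0,0,0,0.14,0.04],[0,0,0,0,0,0,0.04]]'
cat >> h.py <<'E'
def plates(n,im,z=6):
    H,S,V=hsv(im); w=(S<60)&(V>130); b=(H>105)&(H<125)&(S>150)&(V>60)
    m=cv2.morphologyEx((w|b).astype(np.uint8),cv2.MORPH_CLOSE,np.ones((3,3)))
    out=[]
    for c,s,mk in blobs(m,250,1400):
        if not (mk&b).any(): continue
        k=cv2.findContours((mk).astype(np.uint8),0,2)[0][0].reshape(-1,2)
        P=onz(n,k,z).astype(np.float32); (cx,cy),(a,bb),_=r=cv2.minAreaRect(P)
        q=cv2.boxPoints(r); e=[q[1]-q[0],q[2]-q[1]]; e=max(e,key=np.linalg.norm); t=np.arctan2(e[1],e[0]); t=(t+np.pi/2)%np.pi-np.pi/2
        yx,xx=np.nonzero(mk&b); g=onz(n,[[xx.mean(),yx.mean()]],38)[0]
        out.append((round(cx,1),round(cy,1),round(t,3),round(max(a,bb),1),round(min(a,bb),1),g.round(1)))
    return out
E
python3 - <<'E'
from h import *
for n in ("top","scene"):
    im=eyes.capture(n)
    for p in plates(n,im): print(n,*p)
s=sense(); print(s["eef_pos"],s["ee_rot"],s["joints"])
E
```

```text
time_s: 0.6
eef_pos: [161.5, 499.4, 241.9]
ee_rot: [-0.0, 0.488, 0.873, -0.0]
force: [-0.4, 0.3, 0.2]
grip_width: 0.465
grip_force: 0.0
time_s: 1.1
eef_pos: [161.5, 499.4, 242.0]
ee_rot: [0.0, 0.708, 0.706, -0.0]
force: [-0.1, 0.1, 0.2]
grip_width: 0.469
grip_force: 0.0
top 428.2 64.0 0.089 115.8 57.5 [426.8  63.4]
top 429.8 -50.5 0.049 115.5 57.6 [428.1 -50.4]
top 420.6 -161.8 0.273 115.4 57.4 [ 419.5 -161. ]
top 284.2 -264.4 1.344 113.3 55.9 [ 284.4 -262.5]
scene 428.6 65.2 0.081 117.8 60.6 [432.5  63.3]
scene 430.2 -49.2 0.056 117.3 59.8 [434.5 -51.5]
scene 421.1 -160.6 0.273 118.2 59.8 [ 425.5 -162.2]
[161.531955   499.45869076 242.11293423] [ 5.88069256e-05  7.06485804e-01  7.07727183e-01 -2.02233196e-04] [ 1.03459941e+00  3.13088613e-01  1.49792476e+00 -1.50266918e-05
  1.33100025e+00  1.03284740e+00]
```

```bash
R='[-0.0435,0.0267,0,0,0,0,0.04]'; python3 -m jog '[[-0.0435,0.0267,0,0,0,0,0.04],[-0.0435,0.0267,0,0,0,0,0.04],[-0.0435,0.0267,0,0,0,0,0.04],[-0.0435,0.0267,0,0,0,0,0.04],[-0.0435,0.0267,0,0,0,0,0.04]]' | head -3; python3 -m jog '[[-0.0435,0.0267,0,0,0,0,0.04],[-0.0435,0.0267,0,0,0,0,0.04],[-0.0435,0.0267,0,0,0,0,0.04],[-0.0435,0.0267,0,0,0,0,0.04],[-0.0435,0.0267,0,0,0,0,0.04]]' |head -3;  python3 -m jog '[[0,0,0.04,0,0,-0.083,0.04],[0,0,0.04,0,0,0,0.04],[0,0,0.04,0,0,0,0.04],[0,0,0,0,0,0,0.04],[0,0,0,0,0,0,0.04]]'
```

```text
time_s: 1.7
eef_pos: [292.4, 284.5, 242.4]
ee_rot: [0.0, 0.706, 0.708, 0.0]
time_s: 2.2
eef_pos: [422.9, 70.8, 242.5]
ee_rot: [0.0, 0.707, 0.708, 0.0]
time_s: 2.7
eef_pos: [422.7, 72.9, 123.2]
ee_rot: [0.0, 0.677, 0.736, 0.0]
force: [0.4, -0.0, 0.8]
grip_width: 0.47
grip_force: 0.0
```

```bash
cat >> h.py <<'E'
from scipy.spatial.transform import Rotation as Ro
def tgo(P):
    s=sense(); R=Ro.from_quat(s["ee_rot"],scalar_first=True)
    print("tool delta mm",(R.inv().apply(np.array(P)-s["eef_pos"])).round(1),"pos",s["eef_pos"].round(1),"yaw_y",round(np.arctan2(*R.as_matrix()[[1,0],1]),4),"F",s["force"].round(1),"t",round(s["time_s"],2))
E
python3 -m jog '[[-0.0087,0.005,0,0,0,0,0.04],[0,0,0.03,0,0,0,0.04],[0,0,0,0,0,0,0.04]]' >/dev/null; python3 -c "
from h import *; tgo([428.4,64.6,25])
for p in plates('top',eyes.capture('top')): print(p)"
```

```text
tool delta mm [ 0.3  0.8 66.9] pos [427.8  64.2  91.9] yaw_y 0.0813 F [-0.2  0.1 -0.5] t 3.0
(429.8, -50.6, np.float32(0.053), 115.5, 57.3, array([428.1, -50.4]))
(420.5, -161.7, np.float32(0.269), 115.4, 57.4, array([ 419.3, -160.5]))
(284.2, -264.4, np.float32(1.344), 113.3, 55.9, array([ 284.6, -262.7]))
```

```bash
python3 -m jog '[[0.0003,0.0008,0.03,0,0,0,0.04],[0,0,0.025,0,0,0,0.04],[0,0,0.012,0,0,0,0.04],[0,0,0,0,0,0,0.04],[0,0,0,0,0,0,0.04]]' 80;python3 -m jog '[[0,0,0,0,0,0,0.0],[0,0,0,0,0,0,0.0],[0,0,0,0,0,0,0.0],[0,0,0,0,0,0,0.0],[0,0,0,0,0,0,0]]' 80;python3 -m jog '[[0,0,-0.01,0,0,0,0.0],[0,0,-0.03,0,0,0,0.0],[0,0,-0.045,0,0,0,0.0],[0,0,-0.045,0,0,0.066,0],[0,0,0,0,0,0,0]]'; python3 -c "
from h import *; tgo([604.8,38.6,150])
im=eyes.capture('scene'); cv2.imwrite('pics/s1.png',cv2.resize(im[50:290,80:400,::-1],None,fx=2.4,fy=2.4))"
```

```text
time_s: 3.55
eef_pos: [429.8, 64.8, 26.8]
ee_rot: [0.001, 0.678, 0.735, 0.001]
force: [0.2, -0.3, 0.0]
grip_width: 0.47
grip_force: 0.0
time_s: 4.05
eef_pos: [429.5, 64.9, 26.5]
ee_rot: [0.001, 0.678, 0.735, 0.001]
force: [-1.0, -0.4, 10.0]
grip_width: 0.127
grip_force: 79.0
time_s: 4.55
eef_pos: [431.1, 64.8, 160.9]
ee_rot: [0.004, 0.702, 0.712, 0.003]
force: [0.0, -0.2, -1.3]
grip_width: 0.123
grip_force: 78.4
tool delta mm [-28.6 173.2  12.8] pos [431.1  64.8 160.9] yaw_y 0.0138 F [ 0.  -0.2 -1.3] t 4.55
```

View pics/s1.png

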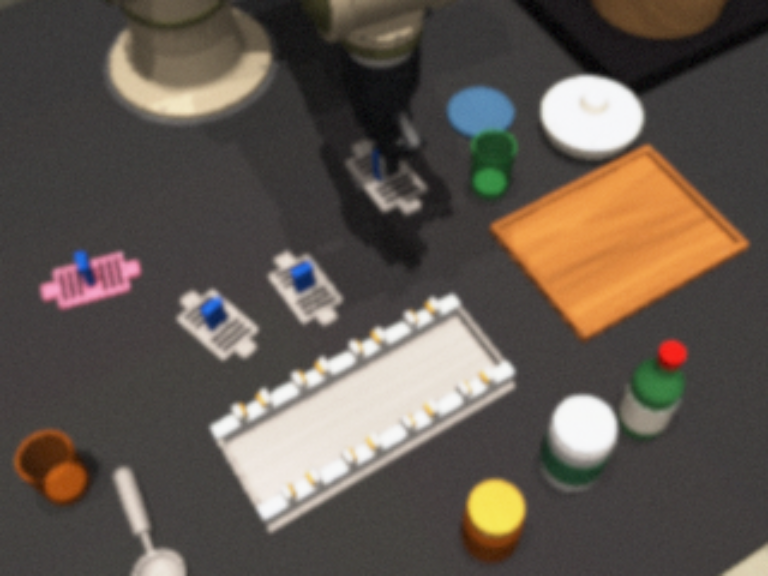

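The plate is held and level (crop (385,180)), and the other two plates are undisturbed. Carrying it over to bay A.

```bash
python3 -m jog '[[-0.007,0.043,0,0,0,0,0.0],[-0.007,0.043,0,0,0,0,0.0],[-0.007,0.043,0,0,0,0,0.0],[-0.007,0.043,0,0,0,0,0],[0,0,0.02,0,0,0,0]]' 80 >/dev/null; python3 -m jog '[[0,0,0,0,0,0,0],[0,0,0,0,0,0,0]]' >/dev/null; python3 -c "
from h import *; tgo([604.7,38.8,82])"
```

```text
tool delta mm [-1.1  4.8 52.4] pos [600.   39.8 134.4] yaw_y 0.0154 F [-0.7 -0.3 -1.3] t 5.3
```

```bash
python3 -m jog '[[-0.0011,0.0048,0.02,0,0,0,0],[0,0,0.02,0,0,0,0],[0,0,0.012,0,0,0,0.0],[0,0,0,0,0,0,0.0],[0,0,0,0,0,0,0]]' 80 >/dev/null; python3 -c "
from h import *; tgo([604.7,38.8,68])
for n in ('scene','top'):
  im=eyes.capture(n);u,v=proj(n,[604.7,38.8,50])[0].astype(int); cv2.imwrite(f'pics/p{n}.png',cv2.resize(im[v-55:v+55,u-65:u+65,::-1],None,fx=5,fy=5,interpolation=cv2.INTER_CUBIC))
a,b=[cv2.imread(f'pics/p{n}.png')[::1] for n in('scene','top')]
cv2.imwrite('pics/pair1.png',cv2.resize(cv2.hconcat([a,b]),(800,340)))"
```

```text
tool delta mm [ 0.3 -1.4 16.3] pos [606.1  38.6  84.3] yaw_y 0.0152 F [-0.1  0.1 -1.6] t 5.8
```

View pics/pair1.png

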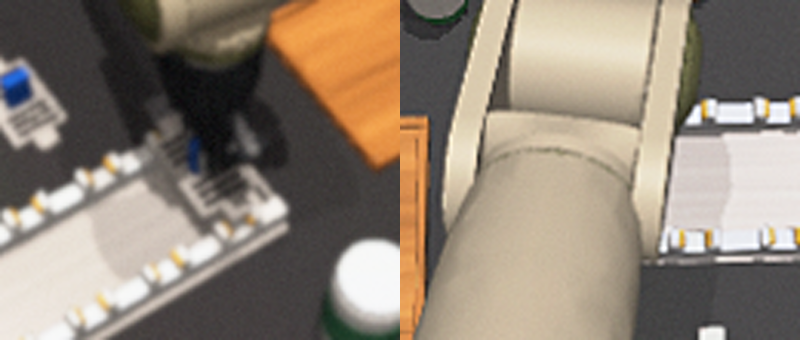

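The plate sits over the end bay, with its far ear at the notch (left half, ~(238,212)). I'll lower it gently and watch the force.

```bash
python3 -m jog '[[0.0003,-0.0014,0.006,0,0,0,0],[0,0,0.005,0,0,0,0],[0,0,0.004,0,0,0,0.0],[0,0,0,0,0,0,0.0]]' 80 ; python3 -m jog '[[0,0,0.003,0,0,0,0],[0,0,0.003,0,0,0,0],[0,0,0,0,0,0,0.0]]'|sed -n 2,4p; python3 -m jog '[[0,0,0.003,0,0,0,0],[0,0,0.003,0,0,0,0],[0,0,0,0,0,0,0.0]]'|sed -n 2,4p
```

```text
time_s: 6.3
eef_pos: [604.5, 38.8, 67.8]
ee_rot: [-0.0, 0.702, 0.712, -0.0]
force: [-0.0, 0.7, -1.6]
grip_width: 0.127
grip_force: 78.9
eef_pos: [604.4, 38.8, 61.7]
ee_rot: [-0.0, 0.702, 0.712, -0.0]
force: [0.4, -0.3, -3.2]
eef_pos: [604.5, 38.9, 56.5]
ee_rot: [-0.0, 0.702, 0.712, -0.0]
force: [-1.6, 0.1, 3.3]
```

```bash
python3 -m jog '[[0,0,0.002,0,0,0,0],[0,0,0.0,0,0,0,0]]'|sed -n 2,4p; python3 -m jog '[[0,0,0.001,0,0,0,0],[0,0,0.0,0,0,0,0]]'|sed -n 2,4p
```

```text
eef_pos: [604.5, 38.9, 56.4]
ee_rot: [0.0, 0.702, 0.713, -0.0]
force: [-10.6, 1.0, 21.0]
eef_pos: [604.5, 38.9, 56.4]
ee_rot: [0.0, 0.702, 0.713, 0.0]
force: [-14.6, 1.4, 28.9]
```

Seated: a hard stop at the expected height, TCP 56.4. Now I'll release, lift and head for plate 2.

```bash
python3 -m jog '[[0,0,-0.003,0,0,0,0],[0,0,0,0,0,0,0.04],[0,0,0.0,0,0,0,0.04],[0,0,0.0,0,0,0,0.04],[0,0,-0.03,0,0,0,0.04]]'|sed -n 2,4p; python3 -m jog '[[0,0,-0.04,0,0,0,0.04],[-0.02,-0.04,-0.02,0,0,-0.035,0.04],[-0.02,-0.04,0,0,0,0,0.04],[-0.02,-0.04,0,0,0,0,0.04],[-0.02,-0.04,0,0,0,0,0.04]]'|sed -n 2,4p;python3 -m jog '[[0,0,0,0,0,0,0.04],[0,0,0,0,0,0,0.04]]'|sed -n 2,4p;  python3 -c "
from h import *
for p in plates('top',eyes.capture('top')): print(p)
for p in plates('scene',eyes.capture('scene')): print('s',p)
tgo([430,-49.9,26])"
```

```text
eef_pos: [602.6, 38.9, 82.9]
ee_rot: [-0.003, 0.702, 0.712, -0.002]
force: [-0.1, 0.5, -0.5]
eef_pos: [446.4, -48.2, 146.2]
ee_rot: [0.0, 0.689, 0.725, 0.0]
force: [0.4, -0.7, 0.5]
eef_pos: [448.1, -48.2, 146.7]
ee_rot: [0.0, 0.69, 0.724, 0.0]
force: [0.5, -0.4, 0.3]
(284.6, -264.0, np.float32(1.335), 114.2, 55.9, array([ 284.4, -262.8]))
s (441.5, -57.9, np.float32(-0.085), 90.4, 48.5, array([434.7, -52.2]))
s (421.0, -161.7, np.float32(0.244), 117.5, 59.5, array([ 425.5, -162.2]))
tool delta mm [ -1.3 -19.1 120.4] pos [448.9 -47.6 146.4] yaw_y 0.0503 F [-0.2  0.4  0.1] t 8.6
```

```bash
python3 -m jog '[[-0.0013,-0.018,0,0,0,0,0.04],[0,0,0.03,0,0,0,0.04],[0,0,0.03,0,0,0,0.04],[0,0,0,0,0,0,0.04],[0,0,0,0,0,0,0.04]]' >/dev/null;  python3 -c "
from h import *
tgo([430,-49.9,26])"
```

```text
tool delta mm [-0.2 -0.8 60.7] pos [430.8 -49.7  86.7] yaw_y 0.0509 F [ 0.1 -0.1  0.6] t 9.1
```

```bash
python3 -m jog '[[0,-0.0008,0.025,0,0,0,0.04],[0,0,0.025,0,0,0,0.04],[0,0,0.0105,0,0,0,0.04],[0,0,0,0,0,0,0.04],[0,0,0,0,0,0,0]]' 80 |sed -n 2,4p; python3 -m jog '[[0,0,0,0,0,0,0.0],[0,0,0,0,0,0,0.0],[0,0,0,0,0,0,0.0],[0,0,0,0,0,0,0.0]]' 80;python3 -m jog '[[0,0,-0.01,0,0,0,0.0],[0,0,-0.03,0,0,0,0.0],[0,0,-0.045,0,0,0,0.0],[0,0,-0.045,0,0,0.034,0],[0,0,0,0,0,0,0]]'; python3 -m jog '[[0.0035,0.043,0,0,0,0,0.0],[0.0035,0.043,0,0,0,0,0.0],[0.0035,0.043,0,0,0,0,0.0],[0.0035,0.043,0,0,0,0,0],[0,0,0.02,0,0,0,0]]' 80 >/dev/null; python3 -m jog '[[0,0,0,0,0,0,0],[0,0,0,0,0,0,0]]' >/dev/null; python3 -c "
from h import *; tgo([605.9,-33.2,82])"
```

```text
eef_pos: [430.2, -50.2, 26.9]
ee_rot: [0.001, 0.689, 0.725, 0.0]
force: [-0.6, -0.5, -0.2]
time_s: 10.0
eef_pos: [430.1, -50.2, 27.2]
ee_rot: [0.001, 0.689, 0.725, 0.0]
force: [-1.1, 0.3, 7.1]
grip_width: 0.122
grip_force: 78.8
time_s: 10.5
eef_pos: [431.6, -50.8, 161.7]
ee_rot: [0.005, 0.702, 0.713, 0.002]
force: [0.8, -0.0, -2.4]
grip_width: 0.128
grip_force: 78.3
tool delta mm [-0.2  5.7 53.7] pos [600.3 -33.1 135.8] yaw_y 0.016 F [ 0.4  0.5 -0.5] t 11.2
```

```bash
python3 -m jog '[[-0.0002,0.0043,0.02,0,0,0,0],[0,0,0.02,0,0,0,0],[0,0,0.012,0,0,0,0.0],[0,0,0,0,0,0,0.0],[0,0,0,0,0,0,0]]' 80|sed -n 2,4p;  python3 -m jog '[[0,0,0.006,0,0,0,0],[0,0,0.006,0,0,0,0],[0,0,0.003,0,0,0,0.0],[0,0,0,0,0,0,0.0]]' 80 |sed -n 2,4p; python3 -m jog '[[0,0,0.003,0,0,0,0],[0,0,0.003,0,0,0,0],[0,0,0,0,0,0,0.0]]'|sed -n 2,4p; python3 -m jog '[[0,0,0.003,0,0,0,0],[0,0,0.003,0,0,0,0],[0,0,0,0,0,0,0.0]]'|sed -n 2,4p
```

```text
eef_pos: [605.6, -33.5, 84.9]
ee_rot: [0.001, 0.701, 0.713, 0.0]
force: [-0.3, 0.2, -0.7]
eef_pos: [605.2, -33.3, 68.4]
ee_rot: [-0.0, 0.701, 0.713, -0.0]
force: [-0.6, -0.1, -0.3]
eef_pos: [605.2, -33.3, 62.3]
ee_rot: [-0.0, 0.701, 0.713, -0.0]
force: [1.0, -0.6, -2.5]
eef_pos: [605.3, -33.4, 57.2]
ee_rot: [0.0, 0.701, 0.713, -0.0]
force: [-2.8, -0.0, 4.7]
```

```bash
python3 -m jog '[[0,0,0.002,0,0,0,0],[0,0,0.0,0,0,0,0]]'|sed -n 2,4p;python3 -m jog '[[0,0,-0.002,0,0,0,0],[0,0,0,0,0,0,0.04],[0,0,0.0,0,0,0,0.04],[0,0,0.0,0,0,0,0.04],[0,0,-0.03,0,0,0,0.04]]'|sed -n 2,4p; python3 -m jog '[[0,0,-0.04,0,0,0,0.04],[-0.031,-0.046,-0.02,0,0,0,0.04],[-0.031,-0.046,0,0,0,0,0.04],[-0.031,-0.046,0,0,0,0,0.04],[-0.031,-0.046,0,0,0,0,0.04]]'|sed -n 2,4p;python3 -m jog '[[0,0,0,0,0,-0.1285,0.04],[0,0,0,0,0,-0.1285,0.04],[0,0,0,0,0,0,0.04]]'|sed -n 2,4p;  python3 -c "
from h import *
for n in('top','scene'):
  for p in plates(n,eyes.capture(n)): print(n,p)
tgo([420.9,-161.2,26])"
```

```text
eef_pos: [605.3, -33.4, 57.1]
ee_rot: [0.0, 0.701, 0.713, -0.0]
force: [-10.3, 0.6, 20.8]
eef_pos: [603.4, -32.9, 83.5]
ee_rot: [-0.003, 0.701, 0.713, -0.002]
force: [0.4, -0.1, -0.3]
eef_pos: [442.1, -146.7, 143.8]
ee_rot: [0.0, 0.701, 0.713, 0.0]
force: [0.9, -2.4, -0.3]
eef_pos: [443.6, -146.3, 143.8]
ee_rot: [0.0, 0.604, 0.797, 0.0]
force: [-0.0, 1.0, -0.6]
scene (421.5, -164.6, np.float32(0.221), 115.8, 50.7, array([ 425.5, -161.8]))
tool delta mm [ -8.5 -26.2 117.7] pos [ 443.9 -146.   143.7] yaw_y 0.2699 F [-0.2 -0.7  0.4] t 14.3
```

```bash
python3 -m jog '[[-0.0085,-0.0255,0,0,0,0,0.04],[0,0,0.03,0,0,0,0.04],[0,0,0.03,0,0,0,0.04],[0,0,0,0,0,0,0.04],[0,0,0,0,0,0,0.04]]' >/dev/null;  python3 -c "
from h import *
tgo([420.9,-161.2,26])"
```

```text
tool delta mm [ 0.1 -0.9 58.2] pos [ 421.8 -161.    84.2] yaw_y 0.2719 F [-0.3  0.1  1.1] t 14.8
```

```bash
python3 -m jog '[[0,-0.0008,0.025,0,0,0,0.04],[0,0,0.025,0,0,0,0.04],[0,0,0.008,0,0,0,0.04],[0,0,0,0,0,0,0.04],[0,0,0,0,0,0,0]]' 80 |sed -n 2,4p; python3 -m jog '[[0,0,0,0,0,0,0.0],[0,0,0,0,0,0,0.0],[0,0,0,0,0,0,0.0],[0,0,0,0,0,0,0.0]]' 80;python3 -m jog '[[0,0,-0.01,0,0,0,0.0],[0,0,-0.03,0,0,0,0.0],[0,0,-0.045,0,0,0.1285,0.0],[0,0,-0.045,0,0,0.1285,0],[0,0,0,0,0,0,0]]'; python3 -m jog '[[-0.0045,0.046,0,0,0,0,0.0],[-0.0045,0.046,0,0,0,0,0.0],[-0.0045,0.046,0,0,0,0,0.0],[-0.0045,0.046,0,0,0,0,0],[0,0,0.02,0,0,0,0]]' 80 >/dev/null; python3 -m jog '[[0,0,0,0,0,0,0],[0,0,0,0,0,0,0]]' >/dev/null; python3 -c "
from h import *; tgo([608.0,-177.2,82])"
```

```text
eef_pos: [421.5, -161.8, 27.1]
ee_rot: [0.001, 0.604, 0.797, 0.0]
force: [0.1, 1.0, 0.4]
time_s: 15.7
eef_pos: [421.4, -161.8, 27.2]
ee_rot: [0.001, 0.604, 0.797, 0.0]
force: [-0.5, 0.9, 7.2]
grip_width: 0.127
grip_force: 78.8
time_s: 16.2
eef_pos: [422.8, -162.7, 161.8]
ee_rot: [0.006, 0.702, 0.712, 0.001]
force: [-0.0, 0.4, -2.1]
grip_width: 0.127
grip_force: 78.3
tool delta mm [-1.2  4.  53.6] pos [ 604.1 -176.1  135.6] yaw_y 0.0164 F [ 0.7 -0.9 -1.1] t 16.9
```

```bash
python3 -m jog '[[-0.0016,0.003,0.02,0,0,0,0],[0,0,0.02,0,0,0,0],[0,0,0.012,0,0,0,0.0],[0,0,0,0,0,0,0.0],[0,0,0,0,0,0,0]]' 80|sed -n 2,4p;  python3 -m jog '[[0,0,0.006,0,0,0,0],[0,0,0.006,0,0,0,0],[0,0,0.003,0,0,0,0.0],[0,0,0,0,0,0,0.0]]' 80 |sed -n 2,4p; python3 -m jog '[[0,0,0.003,0,0,0,0],[0,0,0.003,0,0,0,0],[0,0,0,0,0,0,0.0]]'|sed -n 2,4p; python3 -m jog '[[0,0,0.003,0,0,0,0],[0,0,0.003,0,0,0,0],[0,0,0,0,0,0,0.0]]'|sed -n 2,4p;  python3 -m jog '[[0,0,0.002,0,0,0,0],[0,0,0.0,0,0,0,0]]'|sed -n 2,4p
```

```text
eef_pos: [608.1, -178.1, 85.0]
ee_rot: [0.001, 0.701, 0.713, 0.0]
force: [-0.4, 0.1, 0.1]
eef_pos: [608.0, -177.9, 68.5]
ee_rot: [0.0, 0.701, 0.713, 0.0]
force: [1.0, -0.2, -1.4]
eef_pos: [607.9, -177.8, 62.2]
ee_rot: [-0.0, 0.701, 0.713, -0.0]
force: [0.4, 0.8, -2.5]
eef_pos: [607.9, -177.9, 57.2]
ee_rot: [-0.0, 0.701, 0.713, -0.0]
force: [-1.8, 1.0, 4.8]
eef_pos: [607.9, -177.9, 57.1]
ee_rot: [0.0, 0.701, 0.713, -0.0]
force: [-9.9, 3.2, 20.3]
```

```bash
python3 -m jog '[[0,0,-0.002,0,0,0,0],[0,0,0,0,0,0,0.04],[0,0,0.0,0,0,0,0.04],[0,0,0.0,0,0,0,0.04],[0,0,-0.03,0,0,0,0.04]]'|sed -n 2,4p; python3 -m jog '[[0,0,-0.04,0,0,0,0.04],[0,-0.046,-0.04,0,0,0,0.08],[0,-0.046,-0.04,0,0,0,0.08],[0,-0.046,0,0,0,0,0.08],[0,-0.046,0,0,0,0,0.08]]'|sed -n 2,4p;python3 -m jog '[[0,-0.04,0,0,0,0,0.08],[0,-0.04,0,0,0,0,0.08],[0,0,0,0,0,0,0.08]]'|sed -n 2,4p;  python3 - <<'E'
from h import *
for n in('top','scene'):
  im=eyes.capture(n); cv2.imwrite(f'/tmp/{n}1.png',im[:,:,::-1]); H,S,V=hsv(im)
  b=(H>105)&(H<125)&(S>150)&(V>60)
  for c,s,_ in blobs(b,15,200): print(n,'blue',c.round(1),s[2:],onz(n,[c],68)[0].round(1))
  for nm,m in(("amber",(H<18)&(S>150)&(V>50)),("green",(H>55)&(H<85)&(S>110)&(V>40))):
    for c,s,_ in blobs(m,100,800): print(n,nm,c.round(1),s)
a=cv2.imread('/tmp/top1.png')[120:270,140:440];b=cv2.imread('/tmp/scene1.png')[90:270,70:310]
cv2.imwrite('pics/both.png',cv2.hconcat([cv2.resize(a,(460,230)),cv2.resize(b,(307,230))]))
E
```

```text
eef_pos: [606.1, -177.1, 83.2]
ee_rot: [-0.004, 0.701, 0.713, -0.001]
force: [0.6, -0.2, -0.2]
eef_pos: [439.2, -180.5, 193.0]
ee_rot: [0.001, 0.701, 0.713, 0.0]
force: [0.1, -1.0, 1.0]
eef_pos: [357.6, -181.4, 192.3]
ee_rot: [-0.001, 0.702, 0.712, -0.0]
force: [-0.2, -0.0, -0.0]
top blue [329.7 158. ] [12  7 64] [ 605.3 -176.2]
top blue [241.4 160.1] [11  8 69] [601.7  38.2]
top blue [271.2 159.5] [11  8 73] [602.6 -33.9]
top blue [368.  291.2] [ 8 10 46] [ 286.  -256.1]
top amber [269.6  96.8] [259  86  23  19 231]
top amber [412.4 194.8] [398 182  29  25 512]
top green [184.1  92.5] [174  82  21  21 211]
top green [163.  240.3] [150 228  26  23 250]
scene blue [114.1 159.4] [ 7 12 45] [ 309.2 -262.7]
scene blue [266.1 190.1] [ 9 10 62] [607.7  36.1]
scene blue [242.9 203.1] [ 9 11 67] [609.1 -35.1]
scene blue [193.4 230.8] [10 11 76] [ 611.6 -177.3]
scene amber [359.4 197.6] [354 192  12  13 129]
scene amber [101.5 244.1] [ 86 229  31  32 687]
scene amber [283.2 275.6] [273 263  25  21 249]
scene green [284.7 117.2] [277 104  18  29 427]
scene green [353.4 210.1] [344 200  21  20 270]
```

View pics/both.png

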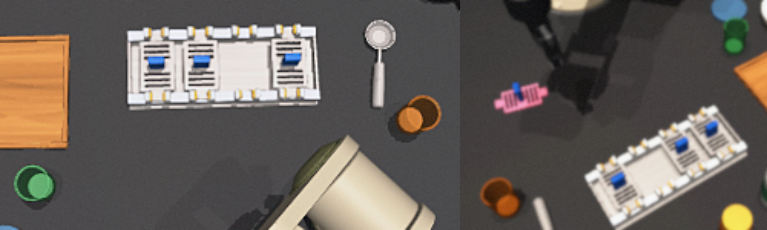

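The top view (left half) shows the three plates lying flat in bays A, B and D, with their grips at (155,61), (200,60) and (291,58). One bay is still empty and there is no fourth white plate. The amber glass is at (419,113) and the green one at (34,183), neither of them moved.

```bash
cat >> h.py <<'E'
def glass(col,near,z=38,rad=60):
    out=[]
    for n in('top','scene'):
        H,S,V=hsv(eyes.capture(n)); m=((H<18)&(S>150)&(V>50)) if col=="amber" else ((H>50)&(H<90)&(S>110)&(V>35))
        for c,s,_ in blobs(m,100,900):
            p=onz(n,[[s[0]+(s[2]-1)/2,s[1]+(s[3]-1)/2]],z)[0]
            if np.hypot(*(p-near))<rad: out.append((n,p.round(1),s))
    return out
E
python3 - <<'E'
from h import *
for g in glass("amber",[505,-385])+glass("green",[420,245]): print(g)
H,S,V=hsv(eyes.capture('top')); m=((H>8)&(H<22)&(S>100)&(V>90))
for c,s,mk in blobs(m,3000):
    if c[0]<200 and 140<c[1]<230: print(c,s,onz('top',[c],12),onz('top',cv2.boxPoints(cv2.minAreaRect(np.argwhere(mk)[:,::-1].astype(np.float32))),16).round(0).tolist())
tgo([505,-385,150]); print(sense()["joints"])
E
```

```text
('top', array([ 518.7, -384.6]), array([398, 182,  29,  26, 507], dtype=int32))
('scene', array([ 511.2, -382.5]), array([ 86, 229,  32,  32, 680], dtype=int32))
('top', array([413.8, 231.9]), array([150, 228,  26,  23, 247], dtype=int32))
('scene', array([411.1, 235.1]), array([277, 104,  18,  29, 423], dtype=int32))
[136.51876159 180.18519047] [  87  143   99   75 7009] [[565.81105201 309.02109611]] [[666.0, 445.0], [661.0, 186.0], [470.0, 181.0], [471.0, 433.0]]
tool delta mm [-205.5  140.4   42.2] pos [ 361.2 -181.9  192.2] yaw_y 0.0169 F [-0.3 -0.3 -0.1] t 20.25
[-7.58204474e-01  9.71806777e-02  1.90491864e+00  1.43635770e-05
  1.13970332e+00 -7.75106749e-01]
```

```bash
python3 -m jog '[[0,0,0,0,0,0.1165,0.085],[0,0,0,0,0,0.1165,0.085],[0,0,0,0,0,0.1165,0.085],[0,0,0,0,0,0,0.085]]' 30|sed -n 2,4p; python3 -m jog '[[-0.028,0.042,0,0,0,0,0.085],[-0.028,0.042,0,0,0,0,0.085],[-0.028,0.042,0,0,0,0,0.085],[-0.028,0.042,0,0,0,0,0.085],[-0.028,0.042,0,0,0,0,0.085]]'|sed -n 2,4p;python3 -m jog '[[0,0,0,0,0,0,0.085],[0,0,0,0,0,0,0.085]]'|sed -n 2,4p; python3 -c "
from h import *; tgo([515,-383.5,45])"
```

```text
eef_pos: [360.9, -181.8, 192.2]
ee_rot: [-0.0, 0.815, 0.58, -0.0]
force: [-1.3, 0.5, 0.6]
eef_pos: [513.1, -382.4, 191.8]
ee_rot: [-0.0, 0.813, 0.582, -0.0]
force: [0.1, 0.0, 0.7]
eef_pos: [512.0, -381.1, 190.7]
ee_rot: [-0.001, 0.814, 0.581, -0.0]
force: [0.5, 1.1, -0.2]
tool delta mm [ -1.4   3.9 145.7] pos [ 512.  -381.1  190.7] yaw_y -0.3309 F [ 0.5  1.1 -0.2] t 21.35
```

```bash
python3 -m jog '[[-0.0014,0.0035,0.04,0,0,0,0.085],[0,0,0.04,0,0,0,0.085],[0,0,0.03,0,0,0,0.085],[0,0,0.03,0,0,0,0.085],[0,0,0.013,0,0,0,0.085]]' 30|sed -n 2,4p; python3 -m jog '[[0,0,0,0,0,0,0.085],[0,0,0,0,0,0,0.04],[0,0,0,0,0,0,0.04],[0,0,0,0,0,0,0.04],[0,0,0,0,0,0,0.04]]' 30; python3 -m jog '[[0,0,0,0,0,0,0.04],[0,0,0,0,0,0,0.04],[0,0,0,0,0,0,0.04]]' 30
```

```text
eef_pos: [513.5, -381.6, 37.4]
ee_rot: [-0.002, 0.814, 0.581, -0.0]
force: [1.3, -0.1, 0.8]
time_s: 22.35
eef_pos: [515.1, -384.0, 41.6]
ee_rot: [0.001, 0.815, 0.58, 0.0]
force: [-2.0, 2.1, 6.5]
grip_width: 0.646
grip_force: 30.8
time_s: 22.65
eef_pos: [515.1, -384.0, 41.7]
ee_rot: [0.001, 0.815, 0.58, 0.0]
force: [-3.0, 2.2, 7.0]
grip_width: 0.644
grip_force: 30.8
```

```bash
python3 -m jog '[[0,0,-0.01,0,0,0,0.04],[0,0,-0.03,0,0,0,0.04],[0,0,-0.04,0,0,0,0.04],[0,0,-0.045,0,0,0,0.04],[0,0,-0.045,0,0,0,0.04]]' 40; python3 -m jog '[[0,0,0,0,0,0,0.04],[0,0,0,0,0,0,0.04]]'|sed -n 2,4p; python3 -c "
from h import *; tgo([560,-69,210])"
```

```text
time_s: 23.15
eef_pos: [514.3, -383.2, 212.4]
ee_rot: [0.001, 0.815, 0.58, 0.0]
force: [0.9, -0.2, -1.5]
grip_width: 0.639
grip_force: 42.6
eef_pos: [514.6, -383.5, 210.8]
ee_rot: [0.001, 0.815, 0.58, 0.0]
force: [-0.3, 0.1, -2.3]
tool delta mm [312.1 -60.1   0.4] pos [ 514.6 -383.5  210.8] yaw_y -0.3333 F [-0.3  0.1 -2.3] t 23.35
```

```bash
python3 -m jog '[[0.039,-0.0075,0,0,0,0,0.04],[0.039,-0.0075,0,0,0,0,0.04],[0.039,-0.0075,0,0,0,0,0.04],[0.039,-0.0075,0,0,0,0,0.04],[0.039,-0.0075,0,0,0,0,0.04]]' >/dev/null; python3 -m jog '[[0.039,-0.0075,0,0,0,0,0.04],[0.039,-0.0075,0,0,0,0,0.04],[0.039,-0.0075,0,0,0,0,0.04],[0,0,0,0,0,0,0.04],[0,0,0,-0.06,0,0,0.04]]' |sed -n 2,5p; python3 -m jog '[[0,0,0,-0.12,0,0,0.04],[0,0,0,-0.12,0,0,0.04],[0,0,0,-0.12,0,0,0.04],[0,0,0,-0.12,0,0,0.04],[0,0,0,-0.12,0,0,0.04]]' |sed -n 2,5p; python3 -m jog '[[0,0,0,-0.12,0,0,0.04],[0,0,0,0,0,0,0.04]]'; python3 -c "
from h import *
s=sense();R=Ro.from_quat(s['ee_rot'],scalar_first=True).as_matrix();print(np.degrees(np.arccos(-R[2,2])),R[:,2],s['joints'])
im=eyes.capture('scene'); cv2.imwrite('pics/tilt.png',cv2.resize(im[60:260,120:380,::-1],None,fx=2,fy=2))"
```

```text
eef_pos: [560.0, -68.4, 207.9]
ee_rot: [0.024, 0.814, 0.58, 0.017]
force: [0.5, -0.2, -0.8]
grip_width: 0.639
eef_pos: [559.1, -69.3, 208.7]
ee_rot: [0.265, 0.77, 0.548, 0.189]
force: [0.8, -0.7, -1.0]
grip_width: 0.64
time_s: 25.05
eef_pos: [557.5, -68.5, 206.3]
ee_rot: [0.308, 0.754, 0.537, 0.219]
force: [0.4, 0.2, -1.0]
grip_width: 0.638
grip_force: 42.8
44.38189151873629 [ 0.66077163 -0.22933308 -0.71469377] [-0.32930706  0.16076651  2.00026097 -0.01625736  0.20598714  0.01877419]
```

View pics/tilt.png

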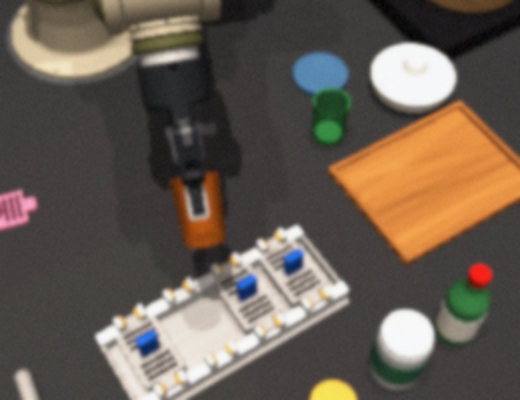

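The picture shows the amber glass tilted over the rack at (200,210), with the plates still in place. I'll hold it there, level it, then carry it to the tray.

```bash
python3 -m jog '[[0,0,0,0,0,0,0.04],[0,0,0,0,0,0,0.04],[0,0,0,0,0,0,0.04],[0,0,0,0,0,0,0.04],[0,0,0,0,0,0,0.04]]' >/dev/null;python3 -m jog '[[0,0,0,0,0,0,0.04],[0,0,0,0,0,0,0.04],[0,0,0,0,0,0,0.04],[0,0,0,0,0,0,0.04],[0,0,0,0,0,0,0.04]]' |sed -n 2,4p; python3 -m jog '[[0,0,0,0.12,0,0,0.04],[0,0,0,0.12,0,0,0.04],[0,0,0,0.12,0,0,0.04],[0,0,0,0.12,0,0,0.04],[0,0,0,0.12,0,0,0.04]]' >/dev/null;  python3 -m jog '[[0,0,0,0.12,0,0,0.04],[0,0,0,0.06,0,0,0.04],[0,0,0,0,0,0,0.04],[0,0,0,0,0,0,0.04]]';python3 -c "
from h import *; tgo([567,351,150])"
```

```text
eef_pos: [560.0, -69.0, 209.4]
ee_rot: [0.31, 0.753, 0.536, 0.22]
force: [-0.3, -0.2, -2.0]
time_s: 27.0
eef_pos: [560.0, -69.0, 209.0]
ee_rot: [0.0, 0.815, 0.58, 0.0]
force: [0.7, 0.1, -0.6]
grip_width: 0.639
grip_force: 42.8
tool delta mm [ 399.2 -130.9   58.9] pos [560. -69. 209.] yaw_y -0.3334 F [ 0.7  0.1 -0.6] t 27.0
```

```bash
python3 -m jog '[[0.04,-0.0131,0,0,0,0,0.04],[0.04,-0.0131,0,0,0,0,0.04],[0.04,-0.0131,0,0,0,0,0.04],[0.04,-0.0131,0,0,0,0,0.04],[0.04,-0.0131,0,0,0,0,0.04]]' >/dev/null; python3 -m jog '[[0.04,-0.0131,0,0,0,0,0.04],[0.04,-0.0131,0,0,0,0,0.04],[0.04,-0.0131,0,0,0,0,0.04],[0.04,-0.0131,0,0,0,0,0.04],[0.04,-0.0131,0.02,0,0,0,0.04]]' >/dev/null; python3 -m jog '[[0,0,0.04,0,0,0,0.04],[0,0,0.04,0,0,0,0.04],[0,0,0.03,0,0,0,0.04],[0,0,0,0,0,0,0.04],[0,0,0,0,0,0,0.04]]';python3 -c "
from h import *; tgo([567,351,50])"
```

```text
time_s: 28.5
eef_pos: [567.4, 352.0, 80.7]
ee_rot: [0.0, 0.815, 0.58, 0.001]
force: [-0.4, -1.2, -1.2]
grip_width: 0.64
grip_force: 42.9
tool delta mm [-1.1 -0.1 30.7] pos [567.4 352.   80.7] yaw_y -0.3334 F [-0.4 -1.2 -1.2] t 28.5
```

```bash
python3 -m jog '[[0,0,0.015,0,0,0,0.04],[0,0,0.01,0,0,0,0.04],[0,0,0.003,0,0,0,0.04],[0,0,0,0,0,0,0.04],[0,0,0,0,0,0,0.04]]'|sed -n 2,4p; python3 -m jog '[[0,0,0.002,0,0,0,0.04],[0,0,0,0,0,0,0.04],[0,0,0,0,0,0,0.04]]'|sed -n 2,4p; python3 -m jog '[[0,0,0.001,0,0,0,0.04],[0,0,0,0,0,0,0.04],[0,0,0,0,0,0,0.04]]'|sed -n 2,4p
```

```text
eef_pos: [567.4, 351.9, 51.8]
ee_rot: [0.0, 0.815, 0.58, 0.0]
force: [0.0, -0.6, -0.8]
eef_pos: [567.5, 351.9, 49.8]
ee_rot: [0.0, 0.815, 0.58, 0.001]
force: [1.0, 1.8, 0.8]
eef_pos: [567.6, 352.1, 49.7]
ee_rot: [0.0, 0.815, 0.58, 0.001]
force: [-1.9, 0.1, 7.4]
```

```bash
python3 -m jog '[[0,0,-0.001,0,0,0,0.04],[0,0,0,0,0,0,0.085],[0,0,0,0,0,0,0.085],[0,0,0,0,0,0,0.085],[0,0,0,0,0,0,0.085]]'|sed -n 2,5p; python3 -m jog '[[0,0,-0.02,0,0,0,0.085],[0,0,-0.03,0,0,0,0.085],[0,0,-0.045,0,0,0,0.085],[0,0,-0.045,0,0,0,0.085],[0,0,-0.01,0,0,0,0.085]]'|sed -n 2,4p; python3 -c "
from h import *
for g in glass('green',[412,233])+glass('amber',[567,352],46): print(g)
im=eyes.capture('top'); cv2.imwrite('pics/t2.png',cv2.resize(im[100:300,60:380,::-1],None,fx=2,fy=2))
tgo([412.5,233.5,195])"
```

```text
eef_pos: [567.1, 351.8, 49.2]
ee_rot: [-0.0, 0.815, 0.58, -0.0]
force: [1.3, 0.2, -1.1]
grip_width: 0.997
eef_pos: [568.6, 352.5, 205.4]
ee_rot: [0.001, 0.815, 0.58, 0.004]
force: [0.9, -0.4, -0.0]
('top', array([413.8, 231.9]), array([150, 228,  26,  23, 259], dtype=int32))
('scene', array([409.5, 236.2]), array([276, 103,  20,  30, 443], dtype=int32))
tool delta mm [-162.  -106.9    2.8] pos [566.6 351.5 197.2] yaw_y -0.3336 F [ 0.5 -0.2  0.1] t 30.85
```

View pics/t2.png

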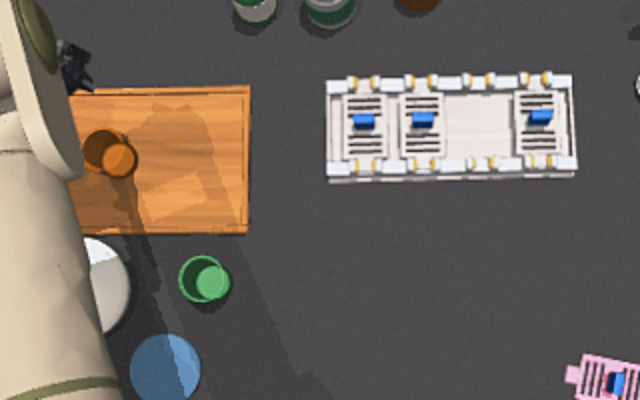

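The amber glass stands in the tray at (110,155). The three plates are seated and the green glass hasn't moved, at (205,280). Going for the green one.

```bash
python3 -m jog '[[-0.0405,-0.0267,0,0,0,0,0.085],[-0.0405,-0.0267,0,0,0,0,0.085],[-0.0405,-0.0267,0,0,0,0,0.085],[-0.0405,-0.0267,0,0,0,0,0.085],[0,0,0,0,0,0,0.085]]' 30 >/dev/null; python3 -m jog '[[0,0,0,0,0,0,0.085],[0,0,0,0,0,0,0.085]]' >/dev/null; python3 -c "
from h import *; tgo([412.3,233.7,37])"
```

```text
tool delta mm [ -0.9  -1.4 162. ] pos [414. 234. 199.] yaw_y -0.3335 F [ 1.  -0.   0.7] t 31.55
```

```bash
python3 -m jog '[[-0.0009,-0.0014,0.04,0,0,0,0.085],[0,0,0.04,0,0,0,0.085],[0,0,0.035,0,0,0,0.085],[0,0,0.03,0,0,0,0.085],[0,0,0.012,0,0,0,0.085]]' 30|sed -n 2,4p; python3 -m jog '[[0,0,0,0,0,0,0.085],[0,0,0,0,0,0,0.085],[0,0,0,0,0,0,0.04],[0,0,0,0,0,0,0.04],[0,0,0,0,0,0,0.04]]' 30; python3 -m jog '[[0,0,0,0,0,0,0.04],[0,0,0,0,0,0,0.04],[0,0,0,0,0,0,0.04]]' 40;  python3 -m jog '[[0,0,-0.01,0,0,0,0.04],[0,0,-0.03,0,0,0,0.04],[0,0,-0.04,0,0,0,0.04],[0,0,-0.045,0,0,0,0.04],[0,0,-0.045,0,0,0,0.04]]' 40;python3 -m jog '[[0,0,0,0,0,0,0.04],[0,0,0,0,0,0,0.04]]' >/dev/null; python3 -c "
from h import *; tgo([560,-69,210])"
```

```text
eef_pos: [411.0, 233.3, 39.5]
ee_rot: [-0.001, 0.815, 0.58, -0.002]
force: [0.9, -0.2, 0.5]
time_s: 32.55
eef_pos: [412.4, 233.5, 43.5]
ee_rot: [0.0, 0.815, 0.58, 0.001]
force: [-0.3, -0.1, 6.1]
grip_width: 0.625
grip_force: 30.0
time_s: 32.85
eef_pos: [412.4, 233.5, 43.6]
ee_rot: [0.0, 0.815, 0.58, 0.001]
force: [0.0, -0.4, 7.3]
grip_width: 0.629
grip_force: 40.0
time_s: 33.35
eef_pos: [411.0, 233.2, 214.9]
ee_rot: [0.0, 0.815, 0.58, 0.0]
force: [0.2, 1.0, -0.9]
grip_width: 0.626
grip_force: 42.3
tool delta mm [-237.   239.3    3.2] pos [411.5 233.3 213.1] yaw_y -0.3335 F [-0.9 -0.2 -1.6] t 33.55
```

```bash
python3 -m jog '[[-0.0296,0.03,0,0,0,0,0.04],[-0.0296,0.03,0,0,0,0,0.04],[-0.0296,0.03,0,0,0,0,0.04],[-0.0296,0.03,0,0,0,0,0.04],[-0.0296,0.03,0,0,0,0,0.04]]' >/dev/null; python3 -m jog '[[-0.0296,0.03,0,0,0,0,0.04],[-0.0296,0.03,0,0,0,0,0.04],[-0.0296,0.03,0,0,0,0,0.04],[0,0,0,0,0,0,0.04],[0,0,0,-0.06,0,0,0.04]]' |sed -n 2,5p; python3 -m jog '[[0,0,0,-0.12,0,0,0.04],[0,0,0,-0.12,0,0,0.04],[0,0,0,-0.12,0,0,0.04],[0,0,0,-0.12,0,0,0.04],[0,0,0,-0.12,0,0,0.04]]' |sed -n 2,5p; python3 -m jog '[[0,0,0,-0.12,0,0,0.04],[0,0,0,0,0,0,0.04],[0,0,0,0,0,0,0.04]]'; python3 -c "
from h import *
s=sense();R=Ro.from_quat(s['ee_rot'],scalar_first=True).as_matrix();print(np.degrees(np.arccos(-R[2,2])),s['eef_pos'])
im=eyes.capture('scene'); cv2.imwrite('pics/tilt2.png',cv2.resize(im[60:260,120:400,::-1],None,fx=2,fy=2))"
```

```text
eef_pos: [560.7, -70.0, 209.9]
ee_rot: [0.023, 0.815, 0.579, 0.016]
force: [-0.6, -0.1, -0.8]
grip_width: 0.628
eef_pos: [559.7, -68.1, 211.2]
ee_rot: [0.265, 0.77, 0.549, 0.189]
force: [0.7, -0.6, -1.4]
grip_width: 0.628
time_s: 35.35
eef_pos: [560.4, -68.6, 211.5]
ee_rot: [0.308, 0.754, 0.537, 0.219]
force: [0.6, -0.1, -0.0]
grip_width: 0.625
grip_force: 42.5
44.41546354477042 [560.42882093 -68.62951144 211.51436188]
```

View pics/tilt2.png

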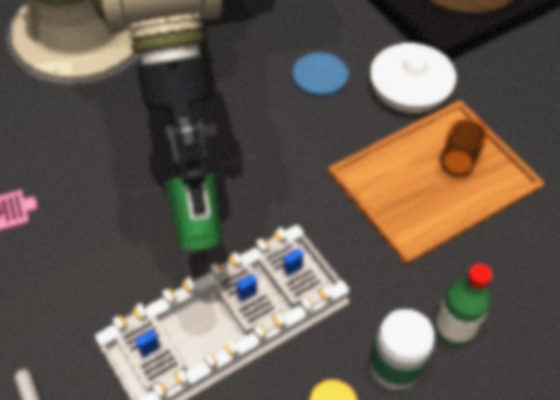

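The green glass is tilted over the rack at (197,215). The amber one is upright in the tray at (462,147) and the plates are still seated.

```bash
python3 -m jog '[[0,0,0,0,0,0,0.04],[0,0,0,0,0,0,0.04],[0,0,0,0,0,0,0.04],[0,0,0,0,0,0,0.04],[0,0,0,0,0,0,0.04]]' >/dev/null;python3 -m jog '[[0,0,0,0,0,0,0.04],[0,0,0,0,0,0,0.04],[0,0,0,0,0,0,0.04],[0,0,0,0,0,0,0.04],[0,0,0,0,0,0,0.04]]' |sed -n 2,4p; python3 -m jog '[[0,0,0,0.12,0,0,0.04],[0,0,0,0.12,0,0,0.04],[0,0,0,0.12,0,0,0.04],[0,0,0,0.12,0,0,0.04],[0,0,0,0.12,0,0,0.04]]' >/dev/null;  python3 -m jog '[[0,0,0,0.12,0,0,0.04],[0,0,0,0.06,0,0,0.04],[0,0,0,0,0,0,0.04],[0,0,0,0,0,0,0.04]]' >/dev/null; python3 -m jog '[[0.04,-0.013,0,0,0,0,0.04],[0.04,-0.013,0,0,0,0,0.04],[0.04,-0.013,0,0,0,0,0.04],[0.04,-0.013,0,0,0,0,0.04],[0.04,-0.013,0,0,0,0,0.04]]' >/dev/null; python3 -m jog '[[0.04,-0.013,0,0,0,0,0.04],[0.04,-0.013,0,0,0,0,0.04],[0.04,-0.013,0,0,0,0,0.04],[0,0,0,0,0,0,0.04],[0,0,0,0,0,0,0.04]]'; python3 -c "
from h import *; tgo([566,268,60])"
```

```text
eef_pos: [560.9, -69.0, 212.4]
ee_rot: [0.31, 0.753, 0.536, 0.22]
force: [-0.3, -0.1, -1.6]
time_s: 38.3
eef_pos: [566.8, 268.0, 212.3]
ee_rot: [0.0, 0.814, 0.581, 0.0]
force: [0.2, -0.0, -0.7]
grip_width: 0.624
grip_force: 42.6
tool delta mm [ -0.2  -0.9 152.3] pos [566.8 268.  212.3] yaw_y -0.3318 F [ 0.2 -0.  -0.7] t 38.3
```

```bash
python3 -m jog '[[0,0,0.03,0,0,0,0.04],[0,0,0.045,0,0,0,0.04],[0,0,0.04,0,0,0,0.04],[0,0,0.03,0,0,0,0.04],[0,0,0.005,0,0,0,0.04]]' >/dev/null; python3 -m jog '[[0,0,0.0,0,0,0,0.04],[0,0,0,0,0,0,0.04],[0,0,0,0,0,0,0.04]]'|sed -n 2,4p; python3 -m jog '[[0,0,0.005,0,0,0,0.04],[0,0,0,0,0,0,0.04],[0,0,0,0,0,0,0.04]]'|sed -n 2,4p
```

```text
eef_pos: [568.3, 267.4, 64.4]
ee_rot: [0.001, 0.815, 0.58, 0.002]
force: [-0.0, 0.5, -1.2]
eef_pos: [567.3, 267.4, 57.4]
ee_rot: [-0.0, 0.815, 0.58, -0.0]
force: [0.5, 0.9, -0.4]
```

```bash
python3 -m jog '[[0,0,0.004,0,0,0,0.04],[0,0,0,0,0,0,0.04],[0,0,0,0,0,0,0.04]]'|sed -n 2,4p; python3 -m jog '[[0,0,0.0015,0,0,0,0.04],[0,0,0,0,0,0,0.04],[0,0,0,0,0,0,0.04]]'|sed -n 2,4p; python3 -m jog '[[0,0,0.001,0,0,0,0.04],[0,0,0,0,0,0,0.04],[0,0,0,0,0,0,0.04]]'|sed -n 2,4p
```

```text
eef_pos: [567.3, 267.4, 53.2]
ee_rot: [-0.0, 0.815, 0.58, -0.0]
force: [0.5, -0.3, -0.3]
eef_pos: [567.3, 267.4, 51.9]
ee_rot: [-0.0, 0.815, 0.58, -0.0]
force: [-0.1, -0.2, -1.5]
eef_pos: [567.5, 267.5, 51.6]
ee_rot: [0.0, 0.815, 0.58, 0.0]
force: [-2.3, -1.2, 5.7]
```

Contact with the tray floor. Release, lift and pull back for a last check.

```bash
python3 -m jog '[[0,0,-0.0005,0,0,0,0.04],[0,0,0,0,0,0,0.085],[0,0,0,0,0,0,0.085],[0,0,0,0,0,0,0.085],[0,0,0,0,0,0,0.085]]'|sed -n 2,5p; python3 -m jog '[[0,0,-0.02,0,0,0,0.085],[0,0,-0.03,0,0,0,0.085],[0,0,-0.045,0,0,0,0.085],[0,0,-0.045,0,0,0,0.085],[0,-0.02,-0.01,0,0,0,0.085]]'|sed -n 2,4p; python3 -m jog '[[0,-0.04,0,0,0,0,0.085],[0,-0.045,0,0,0,0,0.085],[0,-0.045,0,0,0,0,0.085],[0,-0.045,0,0,0,0,0.085],[0,0,0,0,0,0,0.085]]'>/dev/null;python3 -m jog '[[0,0,0,0,0,0,0.085],[0,0,0,0,0,0,0.085],[0,0,0,0,0,0,0.085],[0,0,0,0,0,0,0.085]]'|sed -n 2,4p; python3 - <<'E'
from h import *
for g in glass('green',[567,267],46)+glass('amber',[567,352],46): print(g)
I={n:eyes.capture(n)[:,:,::-1] for n in('top','scene')}
for n in I:
  H,S,V=hsv(I[n][:,:,::-1].copy());b=(H>105)&(H<125)&(S>150)&(V>60)
  for c,s,_ in blobs(b,15,200): print(n,'blue',c.round(1),onz(n,[c],68)[0].round(1))
cv2.imwrite('pics/fin.png',cv2.hconcat([cv2.resize(I['top'][100:300,60:380],(480,300)),cv2.resize(I['scene'][60:260,120:340],(320,300))]))
E
```

```text
eef_pos: [567.3, 267.4, 51.3]
ee_rot: [-0.0, 0.815, 0.58, -0.0]
force: [0.6, -0.5, 0.0]
grip_width: 0.999
eef_pos: [551.0, 273.7, 206.7]
ee_rot: [0.002, 0.815, 0.579, 0.004]
force: [-0.3, 0.6, 0.2]
eef_pos: [383.8, 330.9, 201.1]
ee_rot: [0.0, 0.815, 0.579, -0.0]
force: [0.5, 0.0, -0.3]
('top', array([569., 266.]), array([137, 164,  27,  25, 219], dtype=int32))
('scene', array([567.6, 268. ]), array([317, 134,  20,  27, 382], dtype=int32))
top blue [329.7 158. ] [ 605.3 -176.4]
top blue [241.4 160.1] [601.6  38.2]
top blue [271.1 159.5] [602.6 -33.6]
top blue [367.7 291.4] [ 285.5 -255.5]
scene blue [114.  159.3] [ 308.9 -262.6]
scene blue [266.1 190.2] [608.   35.9]
scene blue [242.9 203.1] [609.1 -35.1]
scene blue [193.2 230.7] [ 611.2 -177.5]
```

View pics/fin.png

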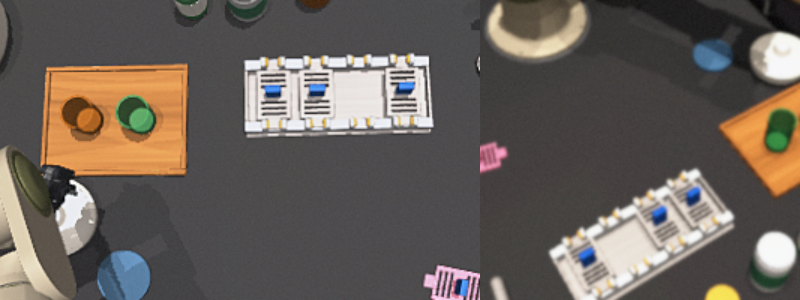

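The top view shows both glasses upright in the tray: amber at (82,114), green at (135,114). The three plates are seated at (272,90), (316,89) and (404,87), and the arm is clear. Handing in.

```bash
python3 -c "
from rig import finish_job; print(finish_job())"
```

```text
the job is handed in; nothing more can be done
None
```

The job is handed in, with no verdict returned: the three loose plates are pressed home in the rack, and the amber glass then the green one were each tilted to about 44° over it for over a second and stood upright in the tray.

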